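Drop the turned balls from the gated hopper

ROBOT

A 7-joint arm with a two-finger parallel gripper is mounted at the origin on the work surface. World frame = base frame: x ahead of the robot, y to its left, z up, the work surface at z = 0. Lengths are in mm, angles in rad, forces in N, time in s.
With the tool pointing down it reaches from about 400 to 900 mm from the base axis. Payload 5.5 kg.
Tool frame: the origin (TCP) lies at the very end of the fingers, on their centre line; the grasp point (between the pads) lies 19 mm behind it; z points along the fingers, y is the direction in which the jaws open and shut (so a half turn about z gives the same grasp; the last joint's range is limited). The gripper opens to 85 mm and grips with 20 to 120 N. Pads are 22 mm wide; open, the fingers measure 114 mm over their backs; the gripper's body (76 mm by 85 mm) begins 54 mm behind the grasp point. The pads swing forward as they close: fully open they stand 13 mm farther back than shut.
Start: joints at [1.58, 0.501, -0.427, 1.55, 0.221, 1.138, -0.21], TCP at [163.238, -629.168, 231.31] pointing down, gripper open.
Joint ranges: [-2.88, 2.88], [-0.31, 2.03], [-1.54, 1.56], [0.2, 2.42], [-1.41, 4.55], [0.19, 2.02], [-2.57, 2.57]. Speed limits (rad/s): [2.57, 2.57, 3.14, 3.14, 3.14, 3.14, 3.14].

INTERFACE

Orientations are given as a rotation vector (axis times angle).
In Python, from workcell import read_state, read_camera, get_calibration, hand_in gives the robot as it stands. The module is installed in compiled form; this text tells all that it offers.
- The arm moves only by the tool drive_tool, never from a script. Its argument "steps" is a list of rows, each a list of 2 entries, a list of its own where there are three numbers: the shift along the tool's x, y, z in cm, then the turn, a rotation vector about the tool's x, y, z in degrees. A call has 1 to 20 rows; each row shifts and turns the commanded pose from where the row before left it, along the tool's axes as they then stand; what a row does not reach is not made up. A row lasts 1/10 s, in which the tool goes at most 50 mm and 8.59 degrees, less where a joint would pass 70% of its speed; a pose out of reach is approached as far as the arm can. A call with a gripper value outside its range is refused whole. "gripper" is the closure in counts, from 0 (fully open) to 255 (shut), set as the call begins (left out, the last holds). The fingers move at their own pace and stop on an object; the grip force is fixed at half the most. Time passes only in rows, so rows that do not move let the fingers close. It gives the time, the measured TCP pose, the force and the opening at its end, in the units of the state.
- read_state(): the state, without advancing time (a new reading comes with each control period).
- read_camera(name): name is "side" or "top"; returns the picture (480x640x3 uint8, blue, green, red); there is no depth.
- get_calibration(name): a dict with "fx", "fy", "cx", "cy" (pixels), "k1" (the pictures are not rectified: a ray, as slopes to the right and down, at radius r is drawn at 1 + k1 r^2 times it, then the intrinsics apply), "camera_from_world" (4x4, takes a point from world to camera coordinates). Camera axes: x right, y up, looking along -z (the intrinsics and any distortion apply to the point x, -y, -z); pixel columns grow to the right and rows downward; lengths in mm; the calibration is good to about 2 mm. A picture is of the moment at which its call begins. get_calibration takes no time and is no camera call.
- hand_in(): hands the job in, once; it reports no verdict.
The state is a dict: "clock": time; "joint_positions": joint angles; "joint_velocities": joint speeds; "tau": joint torques, N m; "eef_pos": TCP position; "orientation": TCP orientation; "wrist_force": force on the tool from outside, world axes, zero at the start; "ft_torque": the same for the moment, N m; "finger_gap": finger opening in mm.
Only numpy, scipy, OpenCV 4.12 (cv2) and the standard library are available. Lean on these libraries where they do the work, as an engineer would, in place of code of your own. Each camera call takes 0.05 s, during which the arm holds its last target. There are 200 camera calls.

TASK

Two plywood hoppers stand on the joiner's bench; one holds three wooden balls, the other short dowels. Pull out the slide gate under the hopper with the balls so that all the balls drop into the catch tray below, then push that gate fully home again and let go. Leave the gate of the dowel hopper shut.

Things in the scene. Friction and masses are not known exactly. Their poses are not given: they have to be found in the camera images.
- hopper: Fixed plywood hopper with the balls, 136 mm wide (y), 209 high. Origin on the bench under its square neck; z up, x points the way its gate pulls out (away from the robot, within about 0.2 rad of world x). Neck and flared top: x -28 to 28, z 92 to 209, clear window at +x. Its fixed catch tray: inside x -40 to 127, y -50 to 50 mm, walls 45 high; a ramp rolls the balls to the front.
- gate (a joint): Ball hopper's gate in m: 0 home, 0.06 out (stops); starts 0 to 6 mm ajar; about 2 N, stays put; balls drop from 45 mm out. Flat plate (top at z 90 mm), a 20 mm wide tongue and on it the handle: an upright round wooden post, diameter 22, z 90 to 140, axis at hopper x = 150 mm + joint value, y = 0. Grip it at z 118, fingers on its two y sides: the hopper stands behind it.
- ball_top_center (a point): Centre of the uppermost of the three loose wooden balls, 32 mm in diameter, about 14 g, stacked in the hopper's neck; it can drop only after the other two. About 160 mm above the bench at the start, under 75 mm when in the tray.
- other_gate (a joint): Gate of the dowel hopper, in m, built and read like gate; starts shut and must stay so. That hopper is like the first but for the short dowels (24 x 38 mm) in it, and stands on the other side of the robot's centre line, left or right.
There are look-alikes about, which are no part of the job. What is shaped like the hopper but blue or yellow is not meant.

How it is judged:
By the outcome, as a careful person would: the job done as asked, in the order asked, and still so for the second after the job is handed in, with the robot touching nothing.
It also fails if it takes over 35 s, if anything falls off the work surface, if the arm or the gripper's body presses on something with over 40 N, if the wrist force passes 120 N, or if a joint passes its speed limit or range.

## Working session

There is one attempt and no reset: what is moved stays moved. The work goes in short steps, Python scripts to look and compute and a tool call to move; the robot and the scene stay as the last step left them, time stands still between calls to the robot, and variables do not carry over. Pictures are saved under pics/ and viewed, about 8 in all and at most 12, crops included, and the job is handed in when it is done.

Besides the shell and the picture viewer there is one more tool, called as name([rows], argument=value, ...), one row to a line, values as JSON. drive_tool: Moves the arm, as the interface text tells. Its arguments: {"type":"object","properties":{"steps":{"type":"array"},"gripper":{"type":"number"}},"required":["steps"]}

```bash
mkdir -p pics; python3 - <<'E'
from workcell import *
import cv2
for n in("side","top"):
    cv2.imwrite(f"pics/{n}0.png",read_camera(n)); c=get_calibration(n); print(n,c)
print(read_state())
E
```

```text
side {'fx': 526.5867717084673, 'fy': 526.5867717084673, 'cx': 326.66930414585136, 'cy': 237.10428174798213, 'k1': -0.018622249708133812, 'camera_from_world': array([[-8.42363866e-01, -5.38784185e-01, -1.16068594e-02,
         2.79284817e+02],
       [ 3.69110715e-01, -5.92512356e-01,  7.16021221e-01,
        -3.50474560e+02],
       [-3.92658117e-01,  5.98866188e-01,  6.97982014e-01,
        -1.27438068e+03],
       [ 0.00000000e+00,  0.00000000e+00,  0.00000000e+00,
         1.00000000e+00]])}
top {'fx': 581.0032905943007, 'fy': 581.0032905943007, 'cx': 318.00686933134347, 'cy': 239.86291136141332, 'k1': 0.029156664055760843, 'camera_from_world': array([[ 2.93641007e-02, -9.99455953e-01,  1.50182444e-02,
        -2.12059133e+02],
       [ 9.96372346e-01,  3.04675022e-02,  7.94599227e-02,
        -4.53722402e+02],
       [-7.98742612e-02,  1.26304942e-02,  9.96724923e-01,
        -1.68881549e+03],
       [ 0.00000000e+00,  0.00000000e+00,  0.00000000e+00,
         1.00000000e+00]])}
{'clock': 0.1, 'joint_positions': array([ 1.58018765,  0.50178585, -0.42677832,  1.5513476 ,  0.22079605,
        1.13829541, -0.2103353 ]), 'joint_velocities': array([ 0.00081736, -0.00347577, -0.00051445, -0.00030887, -0.00016161,
        0.00025422, -0.00131083]), 'tau': array([-1.17310847e-02, -5.70818210e+01, -5.83895177e+00, -2.81747246e+01,
        1.04633786e-02,  5.53895152e-03, -2.33827404e-05]), 'eef_pos': array([ 162.99935849, -628.58144111,  230.33967611]), 'orientation': array([-3.11456767e+00, -3.97365882e-01,  2.61260588e-04]), 'wrist_force': array([-0.55121725, -0.23745273, -0.13722095]), 'ft_torque': array([-0.03879708, -0.0713226 , -0.06256502]), 'finger_gap': 85.22046653494806}
```

View pics/side0.png

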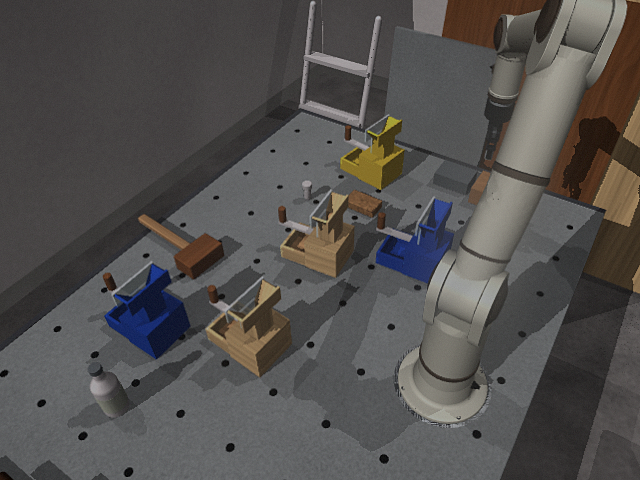

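View pics/top0.png

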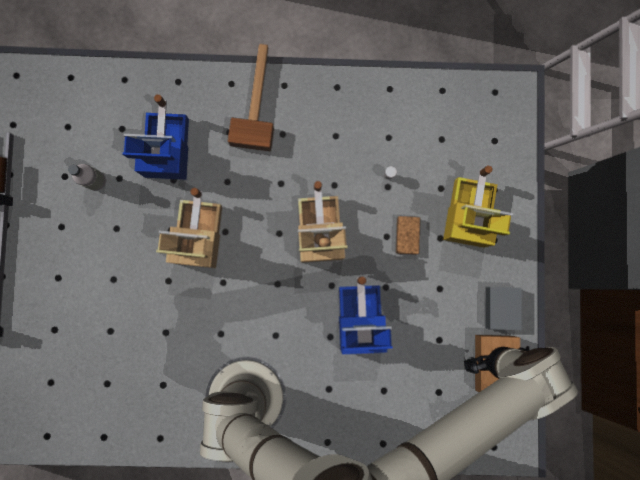

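Side view: the plywood hoppers are at about (320,235) and (250,325). In the top view they are at (320,230) and (190,235), with the handles at (318,186) and (195,190). Next I enlarge both to tell balls from dowels.

```bash
python3 - <<'E'
import cv2,numpy as np
t=cv2.imread("pics/top0.png");s=cv2.imread("pics/side0.png")
r=lambda a:cv2.resize(a,(400,300),interpolation=cv2.INTER_CUBIC)
a=[t[170:275,280:420][:, :140],t[170:275,135:275],s[182:287,255:395],s[272:377,180:320]]
b=[r(x) for x in a]
cv2.imwrite("pics/crops.png",np.vstack([np.hstack(b[:2]),np.hstack(b[2:])]))
E
```

```text
(no output)
```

View pics/crops.png

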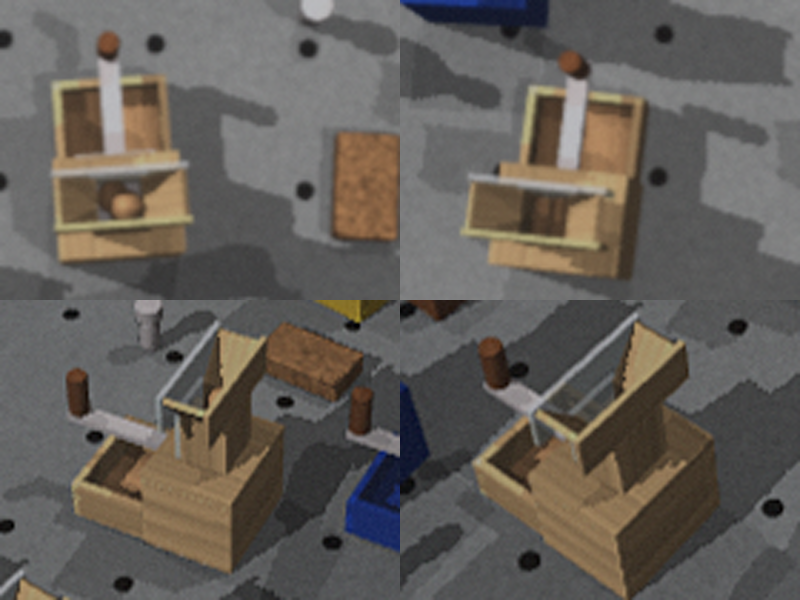

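The balls are in the centre hopper (top crop, ball at (125,205)) and the dowels are in the left one. The ball hopper's post top is at about (318,185) in the top view and (282,208) in the side view.

```bash
cat > h.py <<'E'
import numpy as np,cv2
from workcell import *
def ray(n,u,v):
    c=get_calibration(n);M=c["camera_from_world"]
    x,y=cv2.undistortPoints(np.array([[[u,v]]],float),np.array([[c["fx"],0,c["cx"]],[0,c["fy"],c["cy"]],[0,0,1]]),np.array([c["k1"],0,0,0.]))[0,0]
    d=M[:3,:3].T@[x,-y,-1]; return -M[:3,:3].T@M[:3,3],d/np.linalg.norm(d)
def onz(n,u,v,z):
    o,d=ray(n,u,v); return o+d*(z-o[2])/d[2]
def tri(a,b):
    R=[ray("top",*a),ray("side",*b)]
    P=[np.eye(3)-np.outer(d,d) for o,d in R]
    return np.linalg.solve(sum(P),sum(p@o for p,(o,d) in zip(P,R)))
def proj(n,p):
    c=get_calibration(n);q=c["camera_from_world"]@np.append(p,1);x,y=q[0]/-q[2],-q[1]/-q[2];k=1+c["k1"]*(x*x+y*y)
    return np.array([c["cx"]+c["fx"]*x*k,c["cy"]+c["fy"]*y*k])
E
python3 - <<'E'
from h import *
np.set_printoptions(precision=1,suppress=True)
T=lambda x,y:(280+x/2.857,170+y/2.857); S=lambda x,y:(255+x/2.857,182+(y-300)/2.857)
print("tri",tri(T(108,43),S(77,375)),onz("top",*T(108,43),140),onz("side",*S(77,375),140),onz("side",*S(79,411),90))
def yaw(a,b,z):
    p,q=onz("top",*T(*a),z),onz("top",*T(*b),z);d=p-q;print(p,q,"yaw",np.arctan2(d[1],d[0]))
yaw((98,62),(105,155),90);yaw((119,60),(124,152),90);yaw((53,83),(60,260),45);yaw((166,78),(171,150),45)
yaw((78,225-70),(78,225-70+1),90)
s=read_state();from scipy.spatial.transform import Rotation as R
print(R.from_rotvec(s["orientation"]).as_matrix(),s["eef_pos"])
E
```

```text
tri [ 603.7 -190.8  137.2] [ 601.5 -191.8  140. ] [ 603.4 -187.5  140. ] [ 605.  -187.2   90. ]
[ 590.9 -182.9   90. ] [ 498.3 -192.6   90. ] yaw 0.10428749917363887
[ 593.6 -203.7   90. ] [ 501.9 -211.3   90. ] yaw 0.08268854596155129
[ 575.2 -137.9   45. ] [ 395.1 -150.8   45. ] yaw 0.07116542980271773
[ 584.  -252.9   45. ] [ 510.4 -260.    45. ] yaw 0.09551220362065745
[ 497.5 -166.    90. ] [ 496.5 -166.    90. ] yaw 0.030807249801477348
[[ 1.   0.3 -0. ]
 [ 0.3 -1.   0. ]
 [ 0.  -0.  -1. ]] [ 163.  -628.6  230.3]
```

drive_tool([
  [[0, 0, -2.5], [0, 0, 4.85]],
  [[0, 0, -2.5], [0, 0, 4.85]],
  [[2, -1.6, 0], [0, 0, 0]],
  [[3.4, -2.85, 0], [0, 0, 0]],
  [[3.4, -2.85, 0], [0, 0, 0]],
  [[3.4, -2.85, 0], [0, 0, 0]],
  [[3.4, -2.85, 0], [0, 0, 0]],
  [[3.4, -2.85, 0], [0, 0, 0]],
  [[3.4, -2.85, 0], [0, 0, 0]],
  [[3.4, -2.85, 0], [0, 0, 0]],
  [[3.4, -2.85, 0], [0, 0, 0]],
  [[3.4, -2.85, 0], [0, 0, 0]],
  [[3.4, -2.85, 0], [0, 0, 0]],
  [[3.4, -2.85, 0], [0, 0, 0]],
  [[3.4, -2.85, 0], [0, 0, 0]],
  [[3.4, -2.85, 0], [0, 0, 0]],
  [[1.4, -1.25, 0], [0, 0, 0]],
  [[0, 0, 0], [0, 0, 0]],
  [[0, 0, 0], [0, 0, 0]],
])

```text
clock: 2.0
eef_pos: [603.5, -191.3, 280.6]
orientation: [-3.139, -0.134, 0.002]
wrist_force: [0.2, -1.2, -0.1]
finger_gap: 85.5
```

drive_tool([
  [[0, 0, 2], [0, 0, 0]],
  [[0, 0, 2.5], [0, 0, 0]],
  [[0, 0, 2.5], [0, 0, 0]],
  [[0, 0, 2.5], [0, 0, 0]],
  [[0, 0, 2.5], [0, 0, 0]],
  [[0, 0, 2.2], [0, 0, 0]],
  [[0, 0, 2], [0, 0, 0]],
  [[0, 0, 1.4], [0, 0, 0]],
  [[0, 0, 0.5], [0, 0, 0]],
  [[0, 0, 0], [0, 0, 0]],
  [[0, 0, 0], [0, 0, 0]],
])

```text
clock: 3.1
eef_pos: [604.4, -191.9, 101.3]
orientation: [3.138, 0.132, 0.002]
wrist_force: [-0.1, 0.4, -0.6]
finger_gap: 85.7
```

```bash
python3 - <<'E'
from h import *
s=read_camera("side")[130:280,200:400];t=read_camera("top")[130:280,230:430]
cv2.imwrite("pics/c2.png",np.hstack([cv2.resize(x,(400,300),interpolation=cv2.INTER_CUBIC) for x in(s,t)]))
st=read_state();print(st["eef_pos"],st["wrist_force"])
E
```

```text
[ 604.6638311  -191.70419042  101.55527429] [0.09261504 0.40658617 1.09588635]
```

View pics/c2.png

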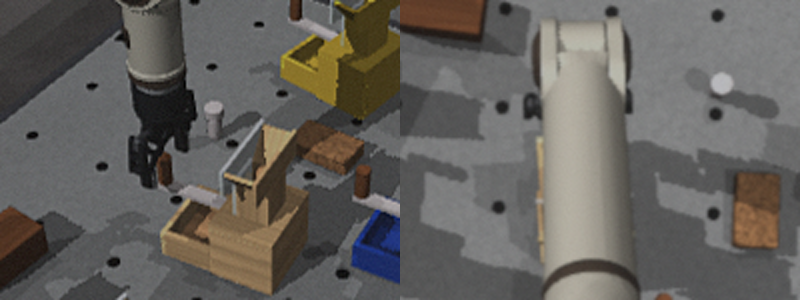

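The side crop shows the post at (165,168), midway between the open fingers at (147,183) and (185,148). The top crop is blocked by the arm. I close the gripper.

drive_tool([
  [[0, 0, 0], [0, 0, 0]],
  [[0, 0, 0], [0, 0, 0]],
  [[0, 0, 0], [0, 0, 0]],
  [[0, 0, 0], [0, 0, 0]],
  [[0, 0, 0], [0, 0, 0]],
  [[0, 0, 0], [0, 0, 0]],
  [[0, 0, 0], [0, 0, 0]],
  [[0, 0, 0], [0, 0, 0]],
  [[0, 0, 0], [0, 0, 0]],
  [[0, 0, 0], [0, 0, 0]],
], gripper=255)

```text
clock: 4.2
eef_pos: [604.1, -189.7, 100.7]
orientation: [-3.137, -0.135, -0.0]
wrist_force: [-1.5, 5.3, 5.2]
finger_gap: 20.6
```

drive_tool([
  [[0, -0.1, 0], [0, 0, 0]],
  [[0.4, 0, 0], [0, 0, 0]],
  [[0.6, 0, 0], [0, 0, 0]],
  [[0.6, 0, 0], [0, 0, 0]],
  [[0.6, 0, 0], [0, 0, 0]],
  [[0.6, 0, 0], [0, 0, 0]],
  [[0.6, 0, 0], [0, 0, 0]],
  [[0.6, 0, 0], [0, 0, 0]],
  [[0.6, 0, 0], [0, 0, 0]],
  [[0.4, 0, 0], [0, 0, 0]],
  [[0, 0, 0], [0, 0, 0]],
  [[0, 0, 0], [0, 0, 0]],
])

```text
clock: 5.4
eef_pos: [654.6, -184.7, 100.7]
orientation: [-3.137, -0.135, -0.002]
wrist_force: [0.3, 4.4, 3.5]
finger_gap: 20.6
```

drive_tool([
  [[0.2, -0.1, 0], [0, 0, 0]],
  [[0.2, 0, 0], [0, 0, 0]],
  [[0, 0, 0], [0, 0, 0]],
  [[0, 0, 0], [0, 0, 0]],
  [[0, 0, 0], [0, 0, 0]],
  [[0, 0, 0], [0, 0, 0]],
  [[0, 0, 0], [0, 0, 0]],
  [[0, 0, 0], [0, 0, 0]],
])

```text
clock: 6.2
eef_pos: [657.8, -184.3, 100.7]
orientation: [-3.138, -0.133, -0.001]
wrist_force: [-0.4, 4.5, 4.8]
finger_gap: 20.8
```

```bash
python3 - <<'E'
from h import *
s=read_camera("side")[180:285,255:395];t=read_camera("top")[170:275,260:400]
cv2.imwrite("pics/c3.png",np.hstack([cv2.resize(x,(400,300),interpolation=cv2.INTER_CUBIC) for x in(s,t)]))
st=read_state();print(st["eef_pos"],st["wrist_force"])
E
```

```text
[ 657.81925155 -184.34422524  100.72298873] [-1.17816439  3.73596922  4.93497972]
```

View pics/c3.png

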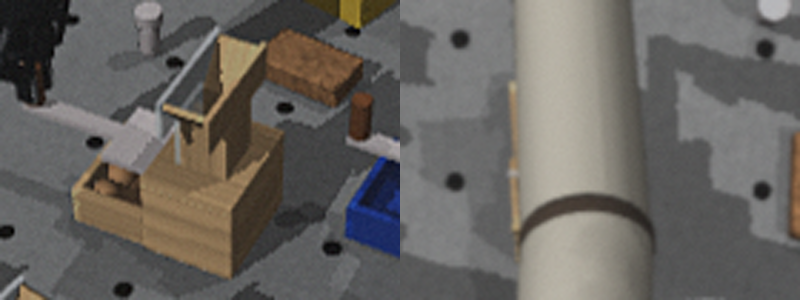

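The gate plate is out at (135,140), balls show in the tray at (115,185), and the arm blocks the top view. I compare a zoom of the tray and neck with the start picture.

```bash
python3 - <<'E'
from h import *
s=read_camera("side");a=cv2.imread("pics/side0.png")
cv2.imwrite("pics/c4.png",np.hstack([cv2.resize(x[190:265,275:350],(400,400),interpolation=cv2.INTER_CUBIC) for x in(a,s)]))
E
```

```text
(no output)
```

View pics/c4.png

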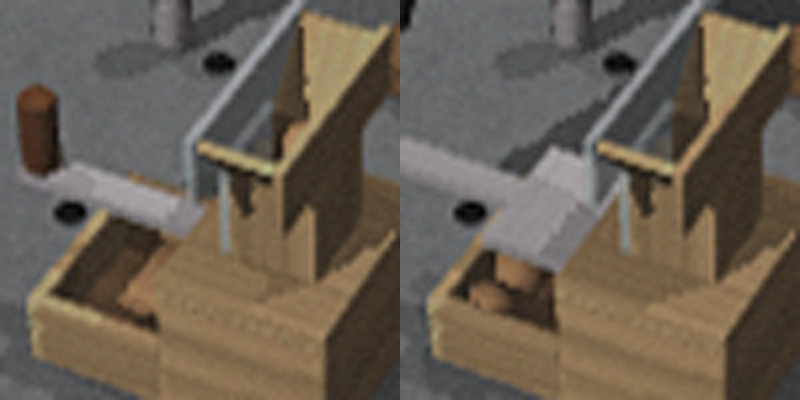

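The top ball at (293,137) in the start picture is gone, and two balls are in view in the tray at (490,295) and (520,270). The third is probably under the plate, which I'll check from above later. Now I push the gate home.

drive_tool([
  [[-0.4, 0, 0], [0, 0, 0]],
  [[-0.6, 0, 0], [0, 0, 0]],
  [[-0.6, 0, 0], [0, 0, 0]],
  [[-0.6, 0, 0], [0, 0, 0]],
  [[-0.6, 0, 0], [0, 0, 0]],
  [[-0.6, 0, 0], [0, 0, 0]],
  [[-0.6, 0, 0], [0, 0, 0]],
  [[-0.6, 0, 0], [0, 0, 0]],
  [[-0.6, 0, 0], [0, 0, 0]],
  [[-0.2, 0.1, 0], [0, 0, 0]],
  [[0, 0, 0], [0, 0, 0]],
  [[0, 0, 0], [0, 0, 0]],
])

```text
clock: 7.55
eef_pos: [602.9, -189.8, 100.6]
orientation: [-3.138, -0.133, 0.002]
wrist_force: [-0.7, 4.3, 7.7]
finger_gap: 21.0
```

drive_tool([
  [[-0.1, 0, 0], [0, 0, 0]],
  [[-0.1, 0, 0], [0, 0, 0]],
  [[0, 0, 0], [0, 0, 0]],
  [[0, 0, 0], [0, 0, 0]],
])

```text
clock: 7.95
eef_pos: [601.4, -190.0, 100.7]
orientation: [-3.138, -0.133, -0.0]
wrist_force: [0.5, 5.4, 7.2]
finger_gap: 20.8
```

drive_tool([
  [[-0.1, 0, 0], [0, 0, 0]],
  [[-0.1, 0, 0], [0, 0, 0]],
  [[0, 0, 0], [0, 0, 0]],
  [[0, 0, 0], [0, 0, 0]],
])

```text
clock: 8.35
eef_pos: [599.5, -190.2, 100.7]
orientation: [-3.138, -0.133, -0.0]
wrist_force: [1.0, 4.9, 6.6]
finger_gap: 20.6
```

drive_tool([
  [[-0.1, 0, 0], [0, 0, 0]],
  [[-0.1, 0, 0], [0, 0, 0]],
  [[0, 0, 0], [0, 0, 0]],
  [[0, 0, 0], [0, 0, 0]],
])

```text
clock: 8.75
eef_pos: [598.4, -190.3, 100.7]
orientation: [-3.138, -0.133, -0.003]
wrist_force: [3.1, 4.8, 4.3]
finger_gap: 20.8
```

drive_tool([
  [[-0.1, 0, 0], [0, 0, 0]],
  [[-0.1, 0, 0], [0, 0, 0]],
  [[0, 0, 0], [0, 0, 0]],
  [[0, 0, 0], [0, 0, 0]],
])

```text
clock: 9.15
eef_pos: [598.4, -190.3, 100.8]
orientation: [-3.138, -0.134, -0.009]
wrist_force: [10.3, 4.6, -0.4]
finger_gap: 20.8
```

The gate has hit its stop: force went from 3 to 10 N with no travel, and the total stroke of 59.4 mm fits the 60 mm range. I release and rise.

drive_tool([
  [[0, 0, 0], [0, 0, 0]],
  [[0, 0, 0], [0, 0, 0]],
  [[0, 0, 0], [0, 0, 0]],
  [[0, 0, 0], [0, 0, 0]],
  [[0, 0, 0], [0, 0, 0]],
  [[0, 0, 0], [0, 0, 0]],
  [[0, 0, 0], [0, 0, 0]],
  [[0, 0, 0], [0, 0, 0]],
], gripper=0)

```text
clock: 9.95
eef_pos: [595.8, -191.1, 100.3]
orientation: [3.139, 0.133, 0.0]
wrist_force: [-0.3, 0.4, 0.2]
finger_gap: 85.7
```

drive_tool([
  [[0, 0, -1], [0, 0, 0]],
  [[0, 0, -2], [0, 0, 0]],
  [[0, 0, -2.5], [0, 0, 0]],
  [[0, 0, -3], [0, 0, 0]],
  [[0, 0, -3], [0, 0, 0]],
  [[0, 0, -3], [0, 0, 0]],
  [[0, 0, -2.5], [0, 0, 0]],
  [[0, 3.5, -1], [0, 0, 0]],
  [[0, 3.5, 0], [0, 0, 0]],
  [[0, 3.5, 0], [0, 0, 0]],
  [[0, 3.5, 0], [0, 0, 0]],
  [[0, 3.5, 0], [0, 0, 0]],
  [[0, 3.5, 0], [0, 0, 0]],
  [[0, 3.5, 0], [0, 0, 0]],
  [[0, 2, 0], [0, 0, 0]],
  [[0, 0, 0], [0, 0, 0]],
])

```text
clock: 11.55
eef_pos: [616.4, -459.8, 280.0]
orientation: [3.138, 0.124, -0.001]
wrist_force: [0.0, 0.2, -1.2]
finger_gap: 85.3
```

```bash
python3 - <<'E'
from h import *
s=read_camera("side")[190:265,275:350];t=read_camera("top")[178:268,280:370]
cv2.imwrite("pics/c5.png",np.hstack([cv2.resize(x,(400,400),interpolation=cv2.INTER_CUBIC) for x in(s,t)]))
st=read_state();print(st["clock"],st["eef_pos"],st["wrist_force"])
E
```

```text
11.65 [ 618.1580486  -454.77878172  280.44886166] [0.45309536 1.14900293 0.18508593]
```

View pics/c5.png

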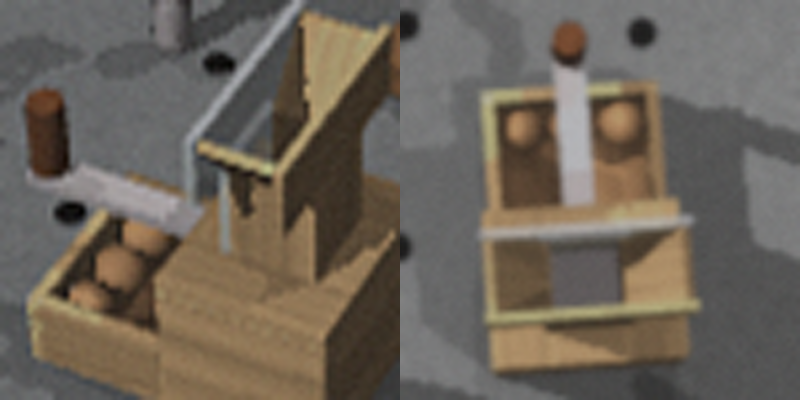

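All three balls are in the tray: in the side view at (90,295), (120,268) and (145,237). From above, the neck is empty with the gate plate shut at (585,275), and the post sits further in than at the start.

```bash
python3 -c "
from workcell import *
print(hand_in())"
```

```text
the job is handed in; nothing more can be done
None
```

The job is done and handed in at about 11.7 s. I gripped the ball hopper's handle, pulled the gate about 54 mm out, let the balls drop, pushed it home, let go and backed off.

**Balls:** the last side picture shows all three in the catch tray. The top view shows two of them and part of the third beside the tongue, with the hopper neck empty.

**Gate:** it met its home stop, where the force rose from 3 to 10 N with no further travel. The stroke back was 59.4 mm, and the handle now sits about 6 mm further in than where it started ajar.

**Robot:** it touches nothing at hand-in, with the wrist force near zero. The highest wrist reading between moves was about 12 N.

**Dowel hopper:** I never went near its gate, but I did not look at it again before handing in.

No check failed or disagreed.

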